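Run the photometer's sample into the beam and take the reading

TASK

Push the sliding lever on top of the photometer to its right, past the click at the half-way stop, until it is fully home at the second stop; only then press the round read key fully down and let it spring back. Use the fingertips only: do not grip the lever, do not lift, tip or shove the photometer out of place, and leave the glassware round it where it stands.

Things in the scene. Friction and masses are not known exactly. Their poses are not given: they have to be found in the camera images.
- photometer: white and grey bench photometer, 160 mm deep (x), 220 wide (y), flat top at 70 mm; loose on rubber feet, 3.5 kg: over about 15 N skids it. Origin: centre of underside; x to its back (away from the robot), y to its left, z up. On top: raised cover at the back (x 27 to 73 mm, 22 mm high), lever slot along y at x = 0, in front a display (left) and the read key (right). May shift at most 20 mm.
- lever_paddle (a point): middle of the lever's black upright paddle, 24 mm above the flat top. The paddle is 28 mm wide along the photometer's x, 14 mm thick along its y (the sliding direction) and reaches from 8 to 40 mm above the flat top. It starts near the left end of its slot (30 mm left of the photometer's middle) and slides along the photometer's -y.
- carriage_lever (a joint): lever travel in m, grows to the photometer's right (-y): 0 parked, 0.030 first detent (half-way click), 0.060 second stop (hard end at 0.061). A sprung ball pulls it into the nearest of the three; it starts parked. Leaving the park or the first detent takes about 5 N, plus 12 N per m/s of speed; past each hump (0.015, 0.045) it snaps on by itself.
- lever_face_left: left half of the lever's paddle, the face to push on (faces the photometer's +y). Its origin is that of the lever, in the slot at the flat top under the paddle's middle, 24 mm below lever_paddle; axes as the photometer's.
- lever_face_right: right half of the paddle (faces the photometer's -y), same origin. Both halves pressed by the fingers at once counts as gripping the lever.
- read_key_top (a point): centre of the top of the round grey read key (26 mm diameter, in a black collar) at the photometer's front right. It is pressed straight down.
- read_key (a joint): read key travel in m: 0 = up, 0.005 = fully down; a spring pushes it back up, fully down takes about 5 N. It counts as pressed beyond 0.0035, as up below 0.0015.
- amber_bottle_mid (a point): middle (41 mm above the worktop) of a small amber bottle with a screw cap, 48 mm diameter, 83 mm tall, loose; bystander beside or behind the photometer, to be left alone
- weighing_bottle_mid (a point): middle (24 mm above the worktop) of a low glass weighing bottle with a knobbed lid, 42 mm diameter, 48 mm tall, loose; bystander, to be left alone
- small_beaker_mid (a point): middle (29 mm above the worktop) of a small glass beaker, 53 mm diameter, 58 mm tall, loose; bystander, to be left alone

How it is judged:
By the outcome, as a careful person would: the job done as asked, in the order asked, and still so for the second after the job is handed in, with the robot touching nothing.
It also fails if it takes over 38 s, if anything falls off the work surface, if the arm or the gripper's body presses on something with over 40 N, if the wrist force passes 120 N, or if a joint passes its speed limit or range.

ROBOT

A 6-joint arm with a two-finger parallel gripper is mounted at the origin on a cart in front of the work surface, level with it; the furniture and walls round the work are solid. World frame = base frame: x ahead of the robot, y to its left, z up, the work surface at z = 0. Lengths are in m, angles in rad, forces in N, time in s.
With the tool pointing down it reaches from about 0.325 to 0.775 m from the base axis. Payload 5.5 kg.
Tool frame: the origin (TCP) lies between the finger pads; the fingertips stand 8 mm ahead of it and the grasp point (between the pads) lies 11 mm behind it (tcp_to_tips is the distance from the TCP to the fingertips, in m); z points along the fingers, y is the direction in which the jaws open and shut (so a half turn about z gives the same grasp; the last joint's range is limited). The gripper opens to 88 mm and grips with 3 to 60 N. Pads are 20 mm wide; open, the fingers measure 115 mm over their backs; the gripper's body (75 mm by 178 mm) begins 61 mm behind the grasp point.
Start: joints at [-1.282, 0.091, 1.231, -0, 1.82, -0.057], TCP at [0.203, -0.564, 0.231] pointing down, gripper open.
Joint ranges: [-2.87, 2.87], [-0.86, 2.18], [0.17, 2.46], [-1.51, 4.65], [0.06, 2.69], [-2.65, 2.65]. Speed limits (rad/s): [2.57, 2.57, 3.01, 3.14, 3.14, 3.14].

INTERFACE

Orientations are given as a unit quaternion [w, x, y, z].
In Python, from bench import * gives the robot as it stands. Calls block until the motion is done:
- move_to(position, orientation): joint-space move of the TCP to a pose.
- move_l(position, speed=0.15, orientation=None): straight line of the TCP; orientation=None keeps the orientation; speed is the mean speed in m/s.
- movej(angles): joint-space move.
- gripper_open() and close(): open the fingers fully, or close them until they stop; the grip force is fixed at half the most.
- hold(seconds).
- inverse_kinematics(position, orientation): joint angles nearest the present ones, or None.
- state(): the state.
- get_image(name): name is "scene" or "top" or "wrist"; returns a dict with "frame" (480x640x3 uint8, blue, green, red), "depth" (480x640 float32, m along the optical axis (not along the pixel's ray), 0 where there is no reading), "camera_matrix" (3x3 intrinsics, pixels), "view" (4x4, takes a point from world to camera coordinates). Camera axes: x right, y up, looking along -z (the intrinsics and any distortion apply to the point x, -y, -z); pixel columns grow to the right and rows downward; lengths in m; the calibration is good to about 2 mm. The wrist camera is an equidistant fisheye: a pixel r from the principal point sees the ray r / f radians off the axis. A picture is of the moment at which its call begins.
A pose or a line that the arm cannot do raises IKError and nothing moves.
- job_done(): hands the job in, once; it reports no verdict.
The state is a dict: "time": time; "joint_pos": joint angles; "dq": joint speeds; "joint_torque": joint torques, N m; "ee_pos": TCP position; "ee_rot": TCP orientation; "ft_force": force on the tool from outside, world axes, zero at the start; "moment": the same for the moment, N m; "finger_gap": finger opening in m.
Only numpy, scipy, OpenCV 4.12 (cv2) and the standard library are available. Lean on these libraries where they do the work, as an engineer would, in place of code of your own. Each camera call takes 0.05 s, during which the arm holds its last target.

## Working session

There is one attempt and no reset: what is moved stays moved. The work goes in short steps, each a Python script; the robot and the scene stay as the last script left them, time stands still between calls to the robot, and variables do not carry over. Pictures are saved under pics/ and viewed, and the job is handed in when it is done.

```bash
mkdir -p pics; ls; python3 - <<'E'
from bench import *
import cv2,numpy as np
s=state();print(s['time'],s['ee_pos'],s['ee_rot'],s['finger_gap'])
for n in ['scene','top']:
    i=get_image(n);cv2.imwrite(f'pics/{n}0.png',i['frame']);np.savez(f'{n}0.npz',**i)
    print(i['camera_matrix'],i['view'],[k for k in i])
E
```

```text
pics
0.0 [ 0.20329204 -0.56421814  0.22953047] [-9.46555016e-04  9.85089175e-01  1.72041880e-01 -1.10519056e-04] 0.08771927187932572
[[490.91917892   0.         325.10661214]
 [  0.         490.91917892 240.19032052]
 [  0.           0.           1.        ]] [[-0.5579989  -0.82983473 -0.00339775  0.50625697]
 [ 0.50105163 -0.34017622  0.79575587 -0.29543379]
 [-0.6615017   0.44232845  0.605608   -0.60566325]
 [ 0.          0.          0.          1.        ]] ['frame', 'depth', 'camera_matrix', 'view']
[[557.15940344   0.         315.80316461]
 [  0.         557.15940344 236.53477718]
 [  0.           0.           1.        ]] [[-0.00568575 -0.99973374  0.02236325  0.21737595]
 [ 0.9957475  -0.0036039   0.09205391 -0.60061881]
 [-0.0919488   0.02279155  0.99550287 -1.16515195]
 [ 0.          0.          0.          1.        ]] ['frame', 'depth', 'camera_matrix', 'view']
```

View pics/scene0.png

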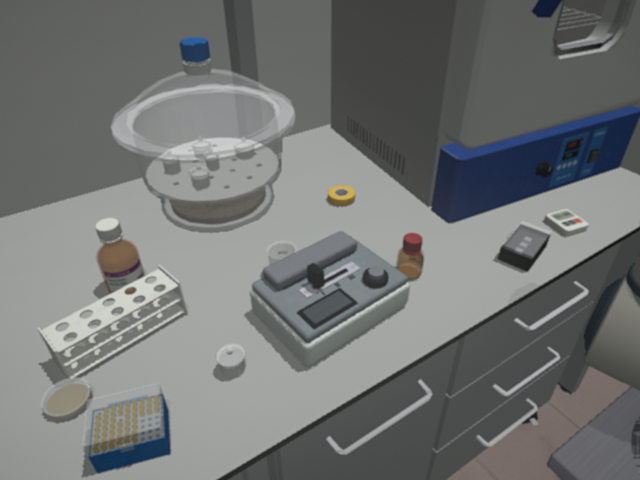

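View pics/top0.png

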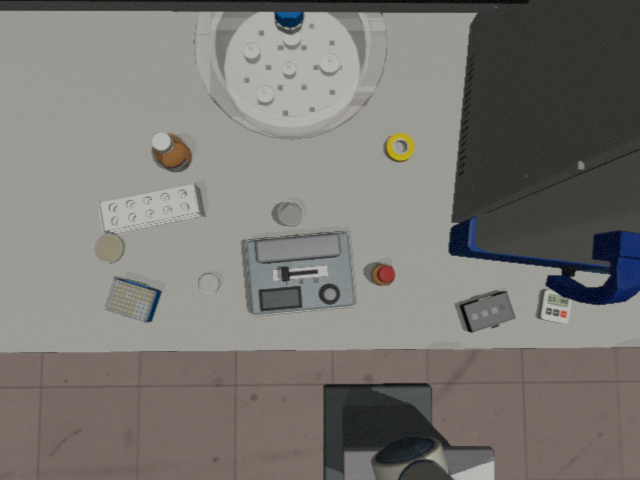

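The scene view shows the photometer at about (330,290), with its lever at (316,275) and read key at (376,275). In the top view the lever is at about (285,273), the key at (329,294), the amber bottle at (382,274), the beaker at (289,213) and the weighing bottle at (208,283).

```bash
cat > h.py <<'E'
import numpy as np,cv2
def ray(i,u,v):
    K=i['camera_matrix'];V=i['view'];R=V[:3,:3];t=V[:3,3]
    d=np.array([(u-K[0,2])/K[0,0],-(v-K[1,2])/K[1,1],-1.]);return -R.T@t,R.T@d
def onz(i,u,v,z):
    c,d=ray(i,u,v);return c+d*(z-c[2])/d[2]
def proj(i,p):
    q=i['view'][:3,:3]@np.asarray(p)+i['view'][:3,3];K=i['camera_matrix']
    return np.array([K[0,2]+K[0,0]*q[0]/-q[2],K[1,2]+K[1,1]*-q[1]/-q[2]])
def dep(i,u,v):
    c,d=ray(i,u,v);return c+d*i['depth'][int(v),int(u)]
E
python3 - <<'E'
from h import *
t=dict(np.load('top0.npz'));s=dict(np.load('scene0.npz'))
cv2.imwrite('pics/topz.png',cv2.resize(t['frame'][200:335,180:410],None,fx=3.45,fy=3.45,interpolation=cv2.INTER_CUBIC))
cv2.imwrite('pics/scenez.png',cv2.resize(s['frame'][220:360,240:440],None,fx=4,fy=4,interpolation=cv2.INTER_CUBIC))
# whole cloud top
K=t['camera_matrix']
uu,vv=np.meshgrid(np.arange(640),np.arange(480));D=t['depth']
cam=np.stack([(uu-K[0,2])/K[0,0]*D,-(vv-K[1,2])/K[1,1]*D,-D],-1)
W=(cam-t['view'][:3,3])@t['view'][:3,:3]
np.save('W.npy',W)
m=np.zeros(D.shape,bool);m[225:325,235:365]=1
m&=abs(W[...,2]-.07)<.006
m=cv2.morphologyEx(m.astype(np.uint8),cv2.MORPH_CLOSE,np.ones((25,25)))
pts=W[(m>0)&(W[...,2]>.064)]
print('W flat',np.median(W[285:305,262:298,2]))
r=cv2.minAreaRect(pts[:,:2].astype(np.float32)*1000);print(r)
for n,(a,b) in dict(amber=((360,400),(255,295)),weigh=((195,225),(270,298)),beak=((272,308),(195,230))).items():
    w=W[b[0]:b[1],a[0]:a[1]].reshape(-1,3);w=w[(w[:,2]>.008)];print(n,len(w),w.min(0),w.max(0)) if len(w) else print(n,0)
E
```

```text
W flat 0.07322945668322722
((523.5661010742188, 248.7987060546875), (151.91268920898438, 211.56065368652344), 4.940695285797119)
amber 461 [0.48285649 0.03475803 0.00801882] [0.54370736 0.24170912 1.21034018]
weigh 334 [0.48295376 0.24170912 0.00817762] [0.52279348 0.46053129 1.21034018]
beak 262 [0.4921663  0.24170912 0.00800214] [0.68980935 0.29605864 1.21034018]
```

View pics/topz.png

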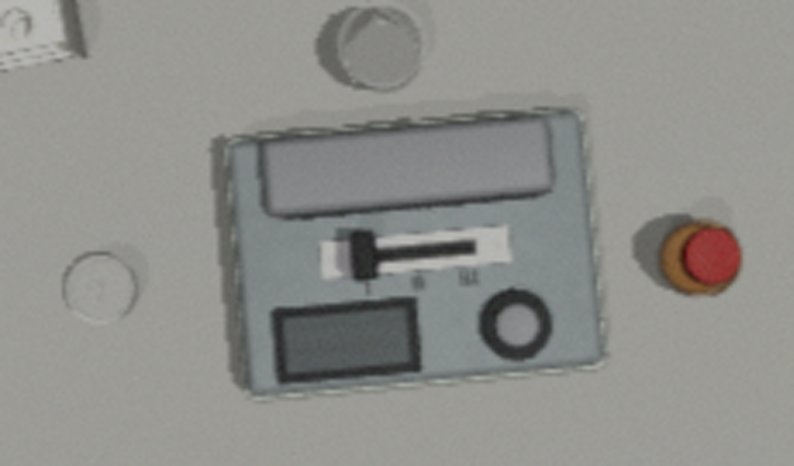

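View pics/scenez.png

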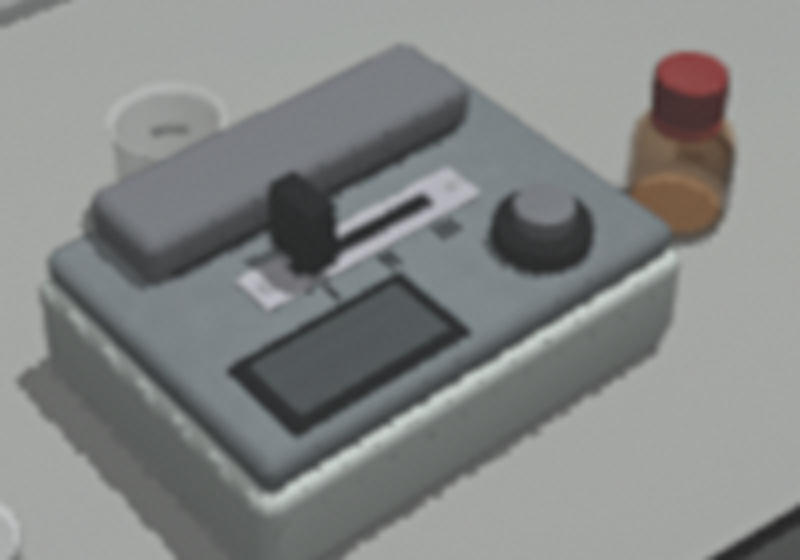

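```bash
python3 - <<'E'
from h import *
t=dict(np.load('top0.npz'));s=dict(np.load('scene0.npz'));W=np.load('W.npy')
def tri(a,b):
    c1,d1=ray(t,*a);c2,d2=ray(s,*b);k=np.linalg.lstsq(np.c_[d1,-d2],c2-c1,rcond=None)[0]
    p,q=c1+d1*k[0],c2+d2*k[1];return (p+q)/2,np.linalg.norm(p-q)
Z=lambda u,v:(180+(u+.5)/3.45-.5,200+(v+.5)/3.45-.5); Y=lambda u,v:(240+(u+.5)/4-.5,220+(v+.5)/4-.5)
print('key',tri(Z(518,324),Y(546,206)))
print('corner FL',tri(Z(252,388),Y(275,483)),'FR',tri(Z(603,360),Y(672,240)))
for n,uv in dict(FL=(252,390),FR=(603,361),BL=(232,143),BR=(580,114)).items(): print(n,onz(t,*Z(*uv),.07))
# dark lever mask
for i,nm,(x0,x1,y0,y1) in [(t,'top',(277,294,262,285)),(s,'scene',(302,328,258,292))]:
    g=i['frame'].max(2)[y0:y1,x0:x1];m=g<50
    n,l,st,ce=cv2.connectedComponentsWithStats(m.astype(np.uint8));k=1+np.argmax(st[1:,4]);print(nm,st[k],ce[k]+[x0,y0])
print('lever top z110', onz(t,*Z(361,252),.11))
g=t['frame'].max(2)[280:308,315:345];m=(g<55).astype(np.uint8)
c=max(cv2.findContours(m,0,1)[0],key=cv2.contourArea);e=cv2.fitEllipse(c);print('collar',e)
np.set_printoptions(precision=4,suppress=True,linewidth=200)
print('keyZ',W[288:301,324:336:2,2]);print('levZ',W[264:283:2,278:293:2,2])
print('amber',W[270:279,378:390:3]. reshape(-1,3)[:,2],onz(t,386,274.5,.083))
print('beaker rim',onz(t,290,213.5,.058),'weigh',onz(t,209,283,.04))
E
```

```text
key (array([0.48064174, 0.18828026, 0.08673969]), np.float64(0.0006923424956130543))
corner FL (array([0.44259071, 0.3438492 , 0.05712945]), np.float64(0.0039658430088212486)) FR (array([0.45888087, 0.13662377, 0.05863652]), np.float64(0.0001473383374360888))
FL [0.44307386 0.34433383 0.07      ]
FR [0.45867202 0.13772222 0.07      ]
BL [0.58862336 0.35686984 0.07      ]
BR [0.60521145 0.14970989 0.07      ]
top [ 5  5 12 14 77] [285.67532468 273.50649351]
scene [  4   9  19  21 210] [315.09047619 278.16190476]
lever top z110 [0.52251544 0.27901942 0.11      ]
collar ((13.969322204589844, 13.425037384033203), (16.551372528076172, 17.490604400634766), 120.94256591796875)
keyZ [[0.0831 0.0833 0.0944 0.0945 0.083  0.0825]
 [0.081  0.0899 0.0932 0.0872 0.0927 0.0844]
 [0.0845 0.0928 0.0925 0.0931 0.0926 0.0922]
 [0.0893 0.0908 0.0945 0.0955 0.0935 0.0911]
 [0.0899 0.0922 0.0917 0.0931 0.0905 0.0888]
 [0.0911 0.0962 0.09   0.093  0.0926 0.0932]
 [0.0857 0.0939 0.0948 0.091  0.0914 0.0928]
 [0.09   0.0942 0.0922 0.0919 0.0881 0.0898]
 [0.0915 0.0896 0.0918 0.0893 0.0942 0.0911]
 [0.0925 0.
[... 412 characters left out ...]
[0.0745 0.0738 0.1074 0.1102 0.1135 0.0999 0.0751 0.0731]
 [0.074  0.0702 0.1122 0.1115 0.1112 0.1144 0.076  0.071 ]
 [0.0749 0.072  0.1097 0.1072 0.1123 0.1089 0.0745 0.0735]
 [0.0734 0.0761 0.1063 0.11   0.1107 0.1101 0.0708 0.071 ]
 [0.0691 0.0709 0.111  0.1087 0.1105 0.1106 0.0685 0.0694]
 [0.0713 0.0667 0.0737 0.0698 0.0705 0.0689 0.0729 0.0697]]
amber [0.0722 0.0831 0.0831 0.0836 0.074  0.0843 0.0822 0.0798 0.0815 0.0847 0.0836 0.0797 0.0814 0.085  0.0869 0.0868 0.0834 0.0844 0.0868 0.0836 0.0814 0.0823 0.0824 0.0829 0.0793 0.0814 0.0876 0.0829
 0.0699 0.0827 0.0861 0.083  0.0658 0.0833 0.0872 0.086 ] [0.5186 0.0741 0.083 ]
beaker rim [0.647  0.2688 0.058 ] weigh [0.5038 0.4382 0.04  ]
```

```bash
cat >> h.py <<'E'
A=0.082
ex=np.array([np.cos(A),np.sin(A),0]);ey=np.array([-np.sin(A),np.cos(A),0])
LEV=np.array([.522,.278,0.])
def quat(two): return [0,np.cos(two/2),np.sin(two/2),0]
E
python3 - <<'E'
from bench import *
from h import *
s=state();print(s['time'])
import math
tgt=LEV+.032*ey-ex*.0507; tgt[2]=.16
for two in (A+math.pi/2,A-math.pi/2):
    print(two,inverse_kinematics(list(tgt),quat(two)),inverse_kinematics([.35,.15,.25],quat(two)),inverse_kinematics([.12,-.35,.25],list(s['ee_rot'])))
E
```

```text
0.1
1.6527963267948966 [ 5.17073619e-01 -1.99623574e-02  1.46905914e+00 -4.44089210e-16
  1.69249587e+00  4.35073619e-01] [ 3.15484344e-01 -4.96462959e-01  1.70641482e+00 -4.44089210e-16
  1.93164080e+00  2.33484344e-01] [-1.33239952e+00 -5.24830945e-01  1.72549679e+00 -1.40369134e-04
  1.94266901e+00 -1.07418042e-01]
-1.4887963267948965 None None [-1.33239952e+00 -5.24830945e-01  1.72549679e+00 -1.40369134e-04
  1.94266901e+00 -1.07418042e-01]
```

```bash
python3 - <<'E'
from bench import *
from h import *
q=quat(A+np.pi/2)
print(state()['time'])
movej([-1.33,-.525,1.725,0,1.943,-.057]);print(state()['time'],state()['ee_pos'])
movej([.45,-.525,1.725,0,1.943,.368]);print(state()['time'],state()['ee_pos'])
tgt=LEV+.034*ey-ex*.0507; tgt[2]=.16
move_to(list(tgt),q);print(state()['time'],state()['ee_pos'],tgt,state()['ft_force'])
for n in ('scene','wrist','top'):
    i=get_image(n);cv2.imwrite(f'pics/{n}1.png',i['frame']);np.savez(f'{n}1.npz',**i)
s=dict(np.load('scene1.npz'));cv2.imwrite('pics/scenez1.png',cv2.resize(s['frame'][180:360,220:450],None,fx=3.3,fy=3.3))
E
```

```text
0.1
1.0167 [ 0.12103344 -0.3501886   0.25034192]
3.0833 [0.31734996 0.19039161 0.25026458]
3.9417 [0.46871953 0.30709445 0.16076795] [0.46868548 0.30773301 0.16      ] [-0.56603545  0.07531011  0.05549806]
```

View pics/scenez1.png

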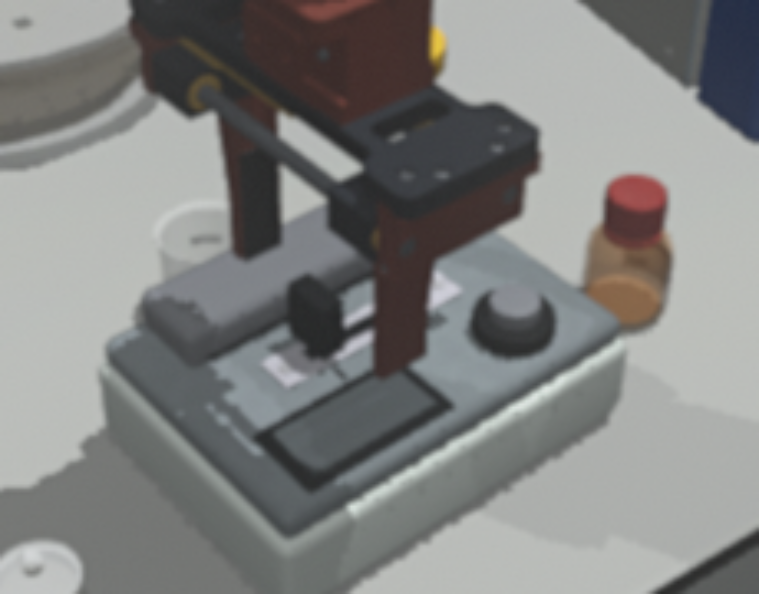

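View pics/wrist1.png

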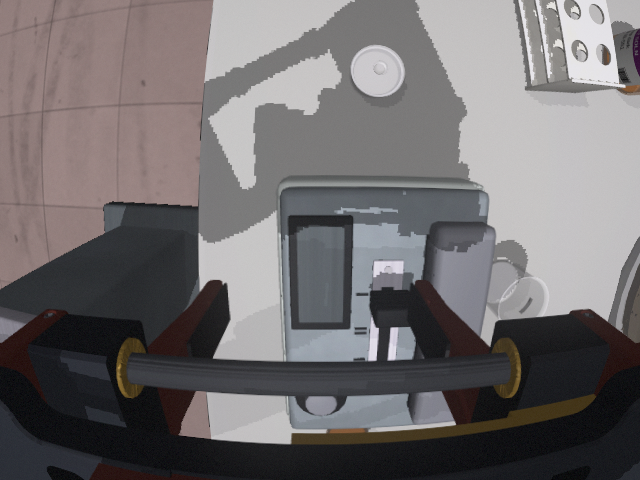

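The wrist view shows the paddle at (390,303) and the far finger at (435,310). In the scene crop, the far fingertip is at about (258,250). I'll check that tip against its projected position before lowering.

```bash
python3 - <<'E'
from h import *
s=dict(np.load('scene1.npz'));t=dict(np.load('top1.npz'))
tcp=np.array([.4687,.3071,.1528])
for dx in (.044,.0575):
  for dy in (-.01,.01):
    p=tcp+ex*dx+ey*dy; uv=proj(s,p);print(dx,dy,uv,(uv-[220,180])*3.3)
for dy in (-.01,.01):
    p=tcp-ex*.0575+ey*dy; uv=proj(s,p);print('near',dy,(uv-[220,180])*3.3)
for z in (.078,.11):
  for dx in(-.014,.014):
    for dy in (.007,-.007): print('pad',z,dx,dy,(proj(s,LEV+ex*dx+ey*dy+[0,0,z])-[220,180])*3.3)
cv2.imwrite('pics/topz1.png',cv2.resize(t['frame'][200:335,180:410],None,fx=3.45,fy=3.45,interpolation=cv2.INTER_CUBIC))
E
```

```text
0.044 -0.01 [304.44846551 253.09639476] [278.67993619 241.21810271]
0.044 0.01 [293.35228107 258.53384047] [242.06252754 259.16167355]
0.0575 -0.01 [299.0064642 248.6555599] [260.72133187 226.56334769]
0.0575 0.01 [287.96521268 253.96810916] [224.28520183 244.09476023]
near -0.01 [428.43932688 363.4262178 ]
near 0.01 [390.53359841 384.99616587]
pad 0.078 -0.014 0.007 [320.06197778 358.07879062]
pad 0.078 -0.014 -0.007 [343.15255753 345.5381993 ]
pad 0.078 0.014 0.007 [284.64031192 327.32947458]
pad 0.078 0.014 -0.007 [307.53246911 315.33353091]
pad 0.11 -0.014 0.007 [319.13389401 307.1404387 ]
pad 0.11 -0.014 -0.007 [342.82479057 294.74531325]
pad 0.11 0.014 0.007 [282.83794368 276.77296139]
pad 0.11 0.014 -0.007 [306.31974124 264.9294267 ]
```

View pics/topz1.png

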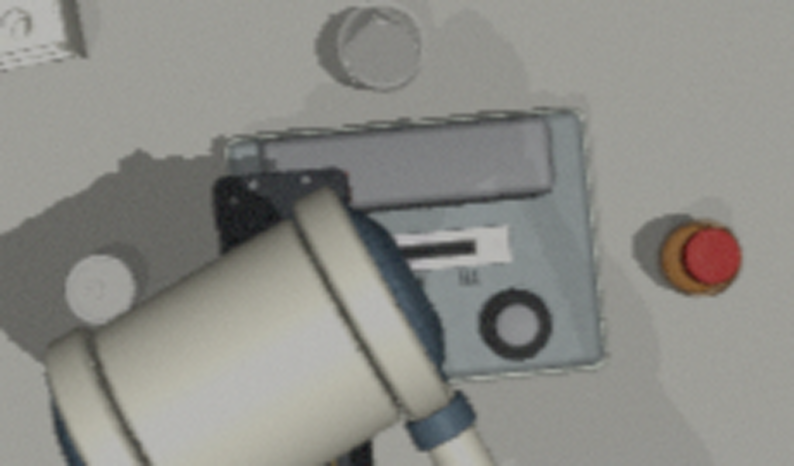

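Projected and observed tip and paddle positions agree within a few mm. I'll lower the finger and make the first contact slowly.

```bash
python3 - <<'E'
from bench import *
from h import *
def P(off,z=.0945): p=LEV+off*ey-ex*.0507; p[2]=z; return list(p)
move_l(P(.034),.1); hold(.15)
f0=np.array(state()['ft_force']);print(state()['time'],state()['ee_pos'],f0)
np.save('f0.npy',f0)
for off in [.022,.019,.017,.015,.013,.011,.009]:
    move_l(P(off),.04);hold(.05);s=state();f=np.array(s['ft_force'])-f0
    off_m=(s['ee_pos']-LEV)@ey
    print(off,round(off_m,4),round(s['time'],2),'Fpush %.2f'%(f@ey),f.round(2))
    if f@ey>1.5: break
E
```

```text
5.05 [0.46916976 0.30800868 0.09559632] [ 0.08806504 -0.12590829  0.00097332]
0.022 0.0218 5.55 Fpush 0.61 [ 0.91  0.69 -0.13]
0.019 0.0194 5.85 Fpush 2.48 [-0.59  2.44 -0.13]
```

Contact came at about 0.020 offset. I'll keep pushing in stages.

```bash
python3 - <<'E'
from bench import *
from h import *
f0=np.load('f0.npy')
def P(off,z=.0945): p=LEV+off*ey-ex*.0507; p[2]=z; return list(p)
for off in [.012,.005,-.003,-.010,-.018,-.026,-.031,-.034,-.036,-.038]:
    move_l(P(off),.05);hold(.05);s=state();f=np.array(s['ft_force'])-f0
    print(off,round((s['ee_pos']-LEV)@ey,4),round(s['time'],2),'Fpush %.2f'%(f@ey),f.round(2))
    if f@ey>8: break
i=get_image('scene');cv2.imwrite('pics/scenez2.png',cv2.resize(i['frame'][180:360,220:450],None,fx=3.3,fy=3.3))
E
```

```text
0.012 0.0121 6.19 Fpush 2.34 [-0.57  2.3  -0.37]
0.005 0.0044 6.53 Fpush 0.15 [ 0.58  0.2  -0.22]
-0.003 -0.0033 6.89 Fpush 1.05 [-1.11  0.96 -0.57]
-0.01 -0.0102 7.23 Fpush -0.28 [ 0.27 -0.26  0.04]
-0.018 -0.0178 7.59 Fpush 1.81 [-0.67  1.76 -0.21]
-0.026 -0.0265 7.95 Fpush 0.64 [-0.91  0.56  0.09]
-0.031 -0.0312 8.25 Fpush -0.14 [ 0.11 -0.13  0.19]
-0.034 -0.0341 8.55 Fpush -0.10 [ 0.33 -0.08 -0.22]
-0.036 -0.036 8.85 Fpush -0.12 [ 0.66 -0.07 -0.27]
-0.038 -0.038 9.15 Fpush -0.15 [ 0.61 -0.1   0.75]
```

View pics/scenez2.png

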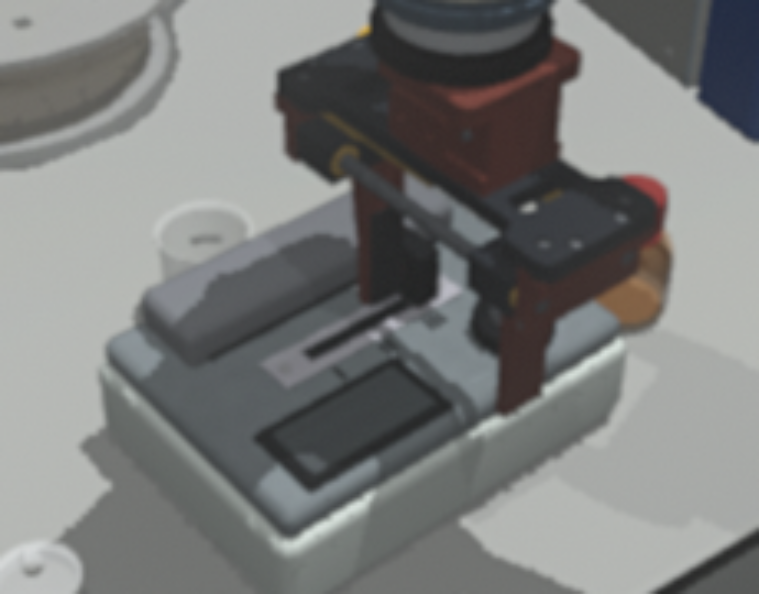

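The lever has snapped on to the right end, with the paddle at about (420,265) in the crop and the finger just behind it. I'll probe the stop gently to confirm it's home.

```bash
python3 - <<'E'
from bench import *
from h import *
f0=np.load('f0.npy')
def P(off,z=.0945): p=LEV+off*ey-ex*.0507; p[2]=z; return list(p)
for off in [-.0395,-.0405,-.0415,-.0425,-.0435,-.0445,-.0455]:
    move_l(P(off),.03);hold(.08);s=state();f=np.array(s['ft_force'])-f0
    print(off,round((s['ee_pos']-LEV)@ey,4),round(s['time'],2),'Fpush %.2f'%(f@ey),f.round(2))
    if f@ey>4: break
E
```

```text
-0.0395 -0.0395 9.53 Fpush -0.51 [ 0.34 -0.49 -0.39]
-0.0405 -0.0403 9.87 Fpush 0.76 [-0.5   0.72  0.46]
-0.0415 -0.0408 10.2 Fpush 5.91 [-0.3   5.91 -1.66]
```

Home: the stop is hit at −0.0405, about 60.5 mm after first contact. I'll back off, lift and check.

```bash
python3 - <<'E'
from bench import *
from h import *
def P(off,z=.0945): p=LEV+off*ey-ex*.0507; p[2]=z; return list(p)
move_l(P(-.025),.08)
move_l(P(-.025,.16),.15)
K=np.array([.481,.1885,0]);p=K-ex*.0507;p[2]=.125
# clear look: retreat toward the robot
move_l([.36,.30,.17],.2)
for n in('scene','top'):
    i=get_image(n);np.savez(f'{n}3.npz',**i)
    c=i['frame'][180:360,220:450] if n=='scene' else i['frame'][200:335,180:410]
    cv2.imwrite(f'pics/{n}z3.png',cv2.resize(c,None,fx=3.3,fy=3.3,interpolation=cv2.INTER_CUBIC))
print(state()['time'])
E
```

```text
12.0167
```

View pics/scenez3.png

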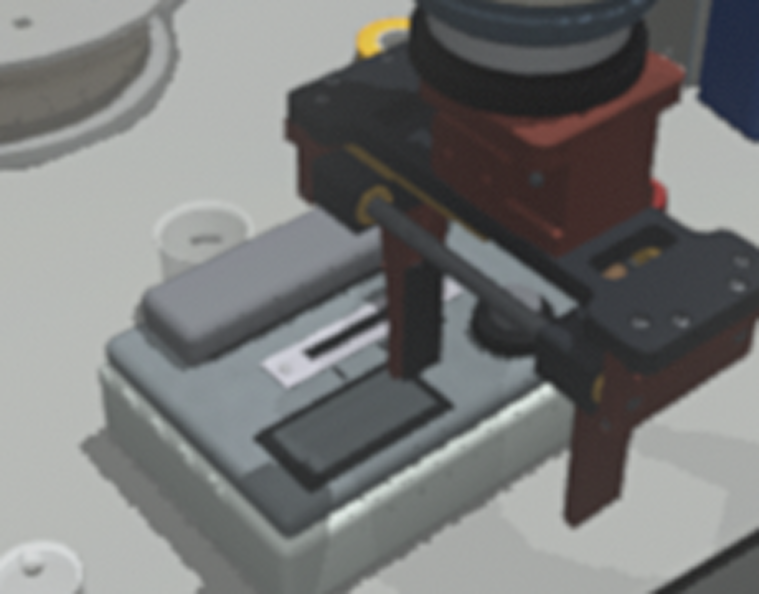

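View pics/topz3.png

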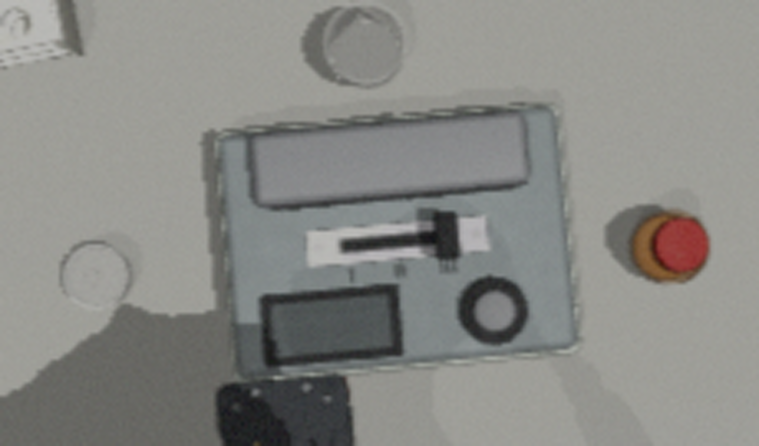

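The top view shows the lever at mark III (crop 447,235). The photometer and glassware haven't moved, and the key is clear at (494,309). Next I'll press it with one fingertip.

```bash
python3 - <<'E'
from bench import *
from h import *
t=dict(np.load('top3.npz'))
k=onz(t,180+494.5/3.3-.5,200+309.5/3.3-.5,.089);print(k)
k[:2]=(k[:2]+[.4806,.1883])/2
def P(z): p=k-ex*.0507; p[2]=z+.008; return list(p)
move_l(P(.15),.2);move_l(P(.098),.1);hold(.15)
f0=np.array(state()['ft_force']);print(state()['ee_pos'],f0)
for z in np.arange(.0945,.070,-.0015):
    move_l(P(z),.03);hold(.05);s=state();f=np.array(s['ft_force'])-f0
    print(round(z,4),'tip %.4f'%(s['ee_pos'][2]-.008),round(s['time'],2),f.round(2))
    if f[2]>9: break
np.save('kp.npy',P(0))
E
```

```text
[0.48142806 0.18953582 0.089     ]
[0.43096493 0.18498439 0.10701952] [ 0.66188537 -0.29181499  0.20938992]
0.0945 tip 0.0945 13.97 [-1.43 -0.34  0.08]
0.093 tip 0.0929 14.28 [-0.27 -0.08  0.41]
0.0915 tip 0.0914 14.57 [-1.07 -0.36 -0.13]
0.09 tip 0.0903 14.88 [-0.48 -0.31  1.28]
0.0885 tip 0.0888 15.18 [-1.88  0.64  3.15]
0.087 tip 0.0872 15.47 [-1.46  0.12  3.95]
0.0855 tip 0.0862 15.78 [-3.05 -1.46  7.34]
0.084 tip 0.0860 16.07 [-6.08 -1.65 12.68]
```

The key bottomed at 0.0860 after about 5 mm of travel, with force rising to 12.7 N. I'll release it straight up and check.

```bash
python3 - <<'E'
from bench import *
from h import *
p=np.load('kp.npy')
for z in (.102,.17):
    p[2]=z;move_l(list(p),.08 if z<.11 else .2)
move_l([.34,.22,.22],.25)
j=list(state()['joint_pos']);print(j)
q=inverse_kinematics([.30,.20,.27],quat(A+np.pi/2));print(q)
hold(.3);print(state()['time'],state()['ft_force'])
for n in('scene','top'):
    i=get_image(n);np.savez(f'{n}4.npz',**i)
    c=i['frame'][180:360,220:450] if n=='scene' else i['frame'][200:335,180:410]
    cv2.imwrite(f'pics/{n}z4.png',cv2.resize(c,None,fx=3.3,fy=3.3,interpolation=cv2.INTER_CUBIC))
a=dict(np.load('top0.npz'));K=a['camera_matrix']
for nm in('top0','top4'):
    a=dict(np.load(nm+'.npz'));w=[dep(a,u,v)[2] for u in range(327,333) for v in range(291,297)];print(nm,'key z',np.mean(w))
E
```

```text
[np.float64(0.49021226389169026), np.float64(-0.44096627295692514), np.float64(1.723886527124578), np.float64(-0.0006255115949231674), np.float64(1.859995802254035), np.float64(0.4071747064604814)]
[ 4.93563252e-01 -5.40341163e-01  1.69955266e+00 -4.44089210e-16
  1.98238116e+00  4.11563252e-01]
17.725 [-0.99928836  0.40690259 -0.14484061]
top0 key z 0.09238034204205176
top4 key z 0.09208739714324765
```

View pics/scenez4.png

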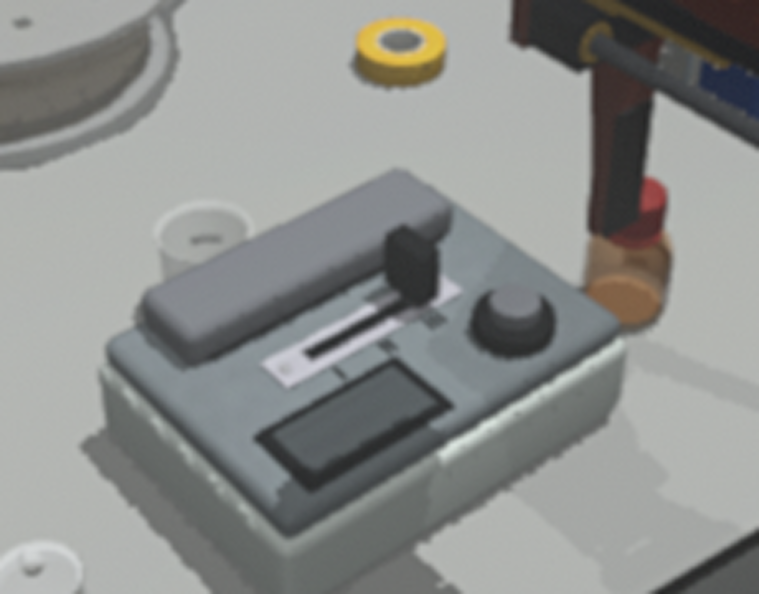

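View pics/topz4.png

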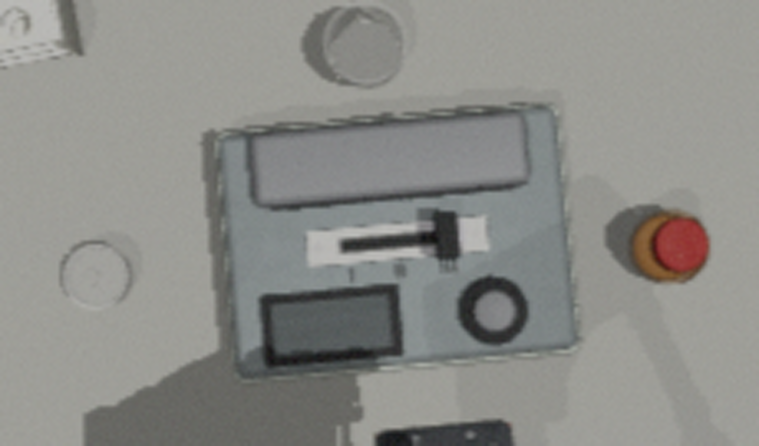

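The key is back up (crop 494,309 in the top view). The lever is at III (447,235), the photometer and glassware are where they were, and the arm is clear.

```bash
python3 - <<'E'
from bench import *
job_done();print(state()['time'])
E
```

```text
the job is handed in; nothing more can be done
the job is handed in; nothing more can be done
```

The lever is fully home at the second stop. After that I pressed the read key fully down and let it spring back, then handed the job in. The last clock reading before hand-in was 17.7 s, against the 38 s limit.

- **Lever:** I pushed it with one open fingertip on its left face only, so it was never gripped. It went past the half-way click and snapped on. A gentle probe then met the stop about 60.5 mm after first contact, with 5.9 N of push. Both cameras show it at mark III.
- **Read key:** I pressed it with one fingertip. It bottomed after about 5 mm, where the force rose to 12.7 N. Its measured height afterwards was 92.1 mm against 92.4 mm before, so it is back up.
- **Surroundings:** the photometer, amber bottle, beaker and weighing bottle show no visible movement in the top view. The arm ended clear of everything.

**Checks that disagreed:**
- The first touch on the lever came about 3 mm earlier than my camera estimate.
- Depth readings were about 3 mm high over the flat top.
- Triangulation put the key top at 87 mm, but the fingertip met it at about 91 mm.
- About 6 N of sideways force showed at the bottom of the key press.

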